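# Thread the guide rod through the stand's two bushings

## Robot

A 6-joint arm with a two-finger parallel gripper is mounted at the origin on the work surface. World frame = base frame: x ahead of the robot, y to its left, z up, the work surface at z = 0. Lengths are in m, angles in rad, forces in N, time in s.
With the tool pointing down it reaches from about 0.35 to 0.975 m from the base axis. Payload 4.9 kg.
Tool frame: the origin (TCP) lies midway between the tips of the shut fingers; the grasp point (between the pads) lies 19 mm behind it (manip.pinch_z is the distance from the TCP to the grasp point, in m); z points along the fingers, y is the direction in which the jaws open and shut (so a half turn about z gives the same grasp; the last joint's range is limited). The gripper opens to 85 mm and grips with 20 to 120 N. Pads are 22 mm wide; open, the fingers measure 114 mm over their backs; the gripper's body (76 mm by 85 mm) begins 54 mm behind the grasp point. The pads swing forward as they close: fully open they stand 13 mm farther back than shut.
Start: joints at [-1.393, 0.053, 1.613, -0, 1.476, -0.119], TCP at [0.183, -0.598, 0.231] pointing down, gripper open.
Joint ranges: [-3.01, 3.01], [-1.01, 2.22], [0.06, 2.58], [-1.02, 4.17], [0.09, 2.62], [-3.14, 3.14]. Speed limits (rad/s): [2.57, 2.57, 3.14, 3.14, 3.14, 3.14].

## Interface

Orientations are given as a unit quaternion [w, x, y, z].
In Python, from plant import manip gives the robot as it stands.
- The arm moves only by the tool drive_tool, never from a script. Its argument "commands" is text: rows parted by semicolons, each of 5 numbers parted by spaces: the finger opening in mm, from 0 to 85.4, then the shift along the tool's x, y, z in units of 30 mm (1.0 is 30 mm), then the turn about the tool's z in degrees. A call has exactly 8 rows; each row shifts and turns the commanded pose from where the row before left it, along the tool's axes as they then stand; what a row does not reach is not made up. A row lasts 1/8 s, in which the tool goes at most 62.5 mm and 10.7 degrees, less where a joint would pass 70% of its speed; a pose out of reach is approached as far as the arm can. A call is refused whole if a number of a shift passes 1 or a number of a turn 10.7, either way. A call with a gripper value outside its range is refused whole. The fingers move at their own pace and stop on an object; the grip force is fixed at half the most. Time passes only in rows, so rows that do not move let the fingers close, or fill a call up. It gives the time, the measured TCP pose, the force and the opening at its end, in the units of the state.
- manip.state(): the state, without advancing time (a new reading comes with each control period).
- manip.grab_frame(name): name is "scene" or "side" or "wrist"; returns the picture (480x640x3 uint8, red, green, blue); there is no depth.
- manip.camera_params(name): a dict with "fx", "fy", "cx", "cy" (pixels), "distortion" ([k1, k2, p1, p2, k3] as OpenCV has them; the pictures are not rectified), "xyz" and "orientation" of the camera in the world. Camera axes: x right, y down, z forward; pixel columns grow to the right and rows downward; lengths in m; the calibration is good to about 2 mm. A picture is of the moment at which its call begins: read the wrist's pose just before it. camera_params takes no time and is no camera call; for the wrist camera it gives the pose at the moment of the call.
- manip.job_done(): hands the job in, once; it reports no verdict.
The state is a dict: "time": time; "joint_pos": joint angles; "joint_vel": joint speeds; "joint_efforts": joint torques, N m; "tool_pos": TCP position; "tool_rot": TCP orientation; "contact_force": force on the tool from outside, world axes, zero at the start; "ft_torque": the same for the moment, N m; "gripper_width": opening from 0.0 (shut) to 1.0 (fully open).
Only numpy, scipy, OpenCV 4.12 (cv2) and the standard library are available. Lean on these libraries where they do the work, as an engineer would, in place of code of your own. Each camera call takes 0.05 s, during which the arm holds its last target. There are 200 camera calls.

## Task

Pull the longer of the two rods straight up out of its sprung clip on the storage rail and thread it, tip first, down through the upper and then the lower bushing of the guide stand. Finish still gripping it there, upright and still, its tip clearly out below the lower bushing but not touching the base plate, so a colleague can tighten the thumbscrews. Leave the shorter rod in its clip and do not disturb the bottles, carton and dish.

Things in the scene. Friction and masses are not known exactly. Their poses are not given: they have to be found in the camera images.
- rod_grip (a point): LONG rod (loose, about 160 g): centre of its black cylindrical grip, on its axis. Grip 22 mm in diameter, 36 mm tall (this point is 18 mm below the top). The rod is round about its z axis, which points from tip to grip. It starts upright in either of the rail's two clips. Take the grip from above, at any yaw.
- rod_tip (a point): Lower end of the long rod, on its axis, 157 mm below rod_grip; starts 10 mm above the work surface. It has a 5 mm long taper.
- rod: The long rod, origin at its tip. From the tip up, all on one axis: steel shaft 12 mm in diameter and 115 mm long, collar 28 mm in diameter and 6 mm thick, neck 14 mm in diameter and 18 mm long, then the black grip.
- stub_grip (a point): SHORT rod: centre of its grip. Same grip, neck and collar as the long rod, but the shaft is only 45 mm long. It stands in the other clip, 90 mm beside the long rod, its top 185 mm above the work surface, and stays there.
- rack: Storage rail (fixed): bar on two legs, 180 mm along its y, 40 mm wide, top 125 mm up; origin on the work surface under its middle. Holes at y = +45 and -45 mm; the rods' collars rest on the bar. Along y beside each collar two sprung jaws, up to 140 mm high, 25 mm out, reach over its rim: a straight pull up of roughly 10 N opens them within 10 mm. The shaft is out after 115 mm of lift.
- bush_top (a point): Guide stand (fixed): centre of the upper bushing's mouth, on its top face, 115 mm above the work surface. Each bushing is a 42 mm square block, 15 mm thick, with a vertical round 15 mm hole, mouth chamfered 2 mm. The stand's round post, 125 mm tall, is 65 mm from this point toward this frame's -x.
- bush_low (a point): Guide stand: centre of the lower bushing's hole at its underside, 50 mm above the work surface, exactly below bush_top. The lower bushing spans 50 to 65 mm and the upper 100 to 115 mm above the work surface. The top of the stand's base plate is 42 mm below this point.
- wash: White plastic bottle, 68 mm in diameter, 170 mm tall, origin at its underside; bystander.
- stain: Grey bottle with a black cap, 54 mm in diameter, 130 mm tall, origin at its underside; bystander.
- carton: Cardboard carton 75 x 100 x 45 mm, origin at its underside; bystander.
- dish: Shallow glass dish, 90 mm in diameter, 16 mm tall, origin at its underside; bystander.

How it is judged:
By the outcome, as a careful person would: the job done as asked, in the order asked, and still so for the second after the job is handed in, while the arm keeps its last pose, push and grip.
It also fails if it takes over 48 s, if anything falls off the work surface, if the arm or the gripper's body presses on something with over 40 N, if the wrist force passes 120 N, or if a joint passes its speed limit or range.

## Working session

There is one attempt and no reset: what is moved stays moved. The work goes in short steps, Python scripts to look and compute and a tool call to move; the robot and the scene stay as the last step left them, time stands still between calls to the robot, and variables do not carry over. Pictures are saved under pics/ and viewed, about 8 in all and at most 12, crops included, and the job is handed in when it is done.

Besides the shell and the picture viewer there is one more tool, called after ">>>" as a command line: name --argument value ..., lists and objects as JSON in quotes. drive_tool: Moves the arm, as the interface text tells. Its arguments: {"type":"object","properties":{"commands":{"type":"string"}},"required":["commands"]}

```bash
mkdir -p pics; cat > h.py <<'E'
import numpy as np, cv2
from plant import manip
from scipy.spatial.transform import Rotation as R
def rot(q): return R.from_quat([q[1],q[2],q[3],q[0]]).as_matrix()
def cam(n):
    p=manip.camera_params(n); K=np.array([[p['fx'],0,p['cx']],[0,p['fy'],p['cy']],[0,0,1.]])
    return K,np.array(p['distortion'],float),np.array(p['xyz']),rot(p['orientation'])
def ray(c,uv):
    K,d,o,M=c; n=cv2.undistortPoints(np.array([[uv]],float),K,d)[0,0]
    v=M@np.array([n[0],n[1],1]); return o,v/np.linalg.norm(v)
def onz(c,uv,z):
    o,v=ray(c,uv); return o+v*(z-o[2])/v[2]
def proj(c,P):
    K,d,o,M=c; r=cv2.Rodrigues(M.T)[0]
    return cv2.projectPoints(np.atleast_2d(P).astype(float),r,-M.T@o,K,d)[0][:,0]
def tri(rs):
    A=sum(np.eye(3)-np.outer(v,v) for o,v in rs); b=sum((np.eye(3)-np.outer(v,v))@o for o,v in rs)
    return np.linalg.solve(A,b)
def shot(n,f):
    c=cam(n); im=manip.grab_frame(n); cv2.imwrite(f'pics/{f}.png',im[:,:,::-1]); return c,im
E
python3 - <<'E'
from h import *
s=manip.state(); print(s, manip.pinch_z)
for n in ['scene','side','wrist']:
    c,im=shot(n,n+'0'); print(n,c[0][0,0],c[1],c[2],c[3][:,2])
E
```

```text
{'time': 0.0, 'joint_pos': array([-1.39302091e+00,  5.33693908e-02,  1.61430740e+00, -1.37803660e-06,
        1.47600126e+00, -1.19008219e-01]), 'joint_vel': array([ 0.0009566 ,  0.00071586, -0.00050888, -0.00118048,  0.00082359,
        0.00071159]), 'joint_efforts': array([ 1.92758698e-04, -3.93679798e+01, -3.70175385e+01, -8.03267562e-05,
        7.18904877e-03, -8.87378320e-06]), 'tool_pos': array([ 0.18266177, -0.59705396,  0.23004725]), 'tool_rot': array([-1.04222817e-03,  9.89009576e-01,  1.47847800e-01, -3.13193834e-05]), 'contact_force': array([ 0.072053  , -0.48659349, -0.61916347]), 'ft_torque': array([-0.00854593,  0.01325231,  0.0800293 ]), 'gripper_width': 1.0016865674601365} 0.0187
scene 600.6005780234728 [0.03094888 0.         0.         0.         0.        ] [1.09785303 0.44666431 0.94602702] [-0.45693132 -0.42738931 -0.78009753]
side 473.76944974989846 [-0.01493872  0.          0.          0.          0.        ] [ 0.31944574 -0.56649728  0.69459942] [ 0.32941775  0.65185861 -0.68305512]
wrist 422.2820549109709 [-0.07377923  0.          0.          0.          0.        ] [ 0.264796   -0.57265148  0.37230104] [-0.31383014 -0.09422322 -0.94479237]
```

View pics/scene0.png

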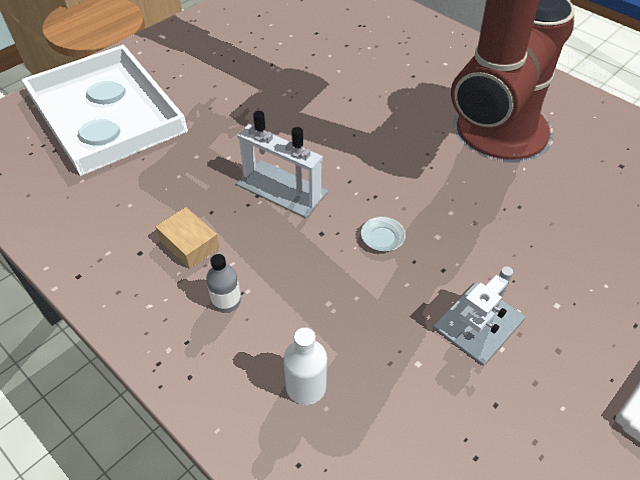

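View pics/side0.png

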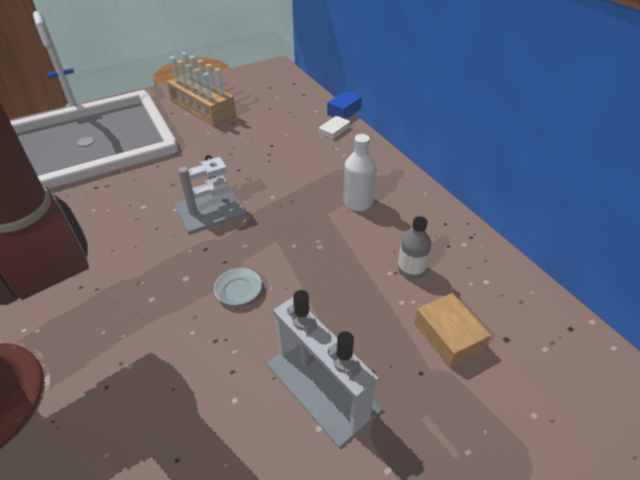

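```bash
python3 - <<'E'
import cv2,numpy as np
a=cv2.imread('pics/scene0.png');b=cv2.imread('pics/side0.png')
f=lambda im,x,y,w,h:cv2.resize(im[y:y+h,x:x+w],(400,300),interpolation=cv2.INTER_CUBIC)
cv2.imwrite('pics/m1.png',np.vstack([np.hstack([f(a,220,100,133,100),f(b,250,280,150,150*3//4)]),np.hstack([f(a,430,255,107,80),f(b,160,145,107,80)])]))
E
```

```text
(no output)
```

View pics/m1.png

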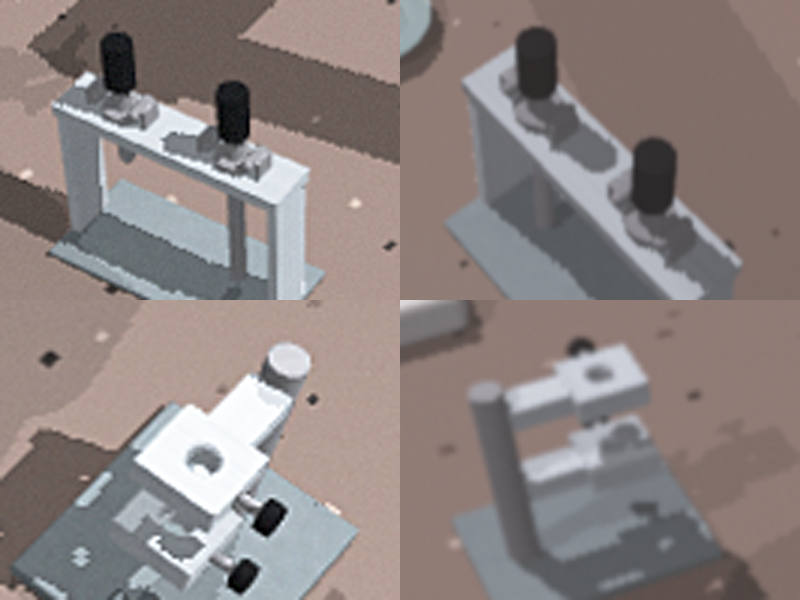

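```bash
python3 - <<'E'
from h import *
a=cam('scene');b=cam('side')
for n,u,v,z in [('long',(297.3,137.3),(301.4,303.3),.167),('short',(259.2,120.6),(344.9,345.7),.167),('bush',(484.8,297.5),(213,164.5),.115),('post',(507.6,271),(183,168.5),.125),('wash_top',(305,336),(362,143),.17),('stain_top',(218,261),(420,223),.13),('carton',(186,232),(452,318),.045),('dish',(383,234),(238,287),.016)]:
    print(n,tri([ray(a,u),ray(b,v)]).round(4),onz(a,u,z).round(4),onz(b,v,z).round(4))
E
```

```text
long [ 0.4931 -0.1902  0.1681] [ 0.4917 -0.1908  0.167 ] [ 0.4939 -0.1899  0.167 ]
short [ 0.5109 -0.2786  0.1682] [ 0.5095 -0.2794  0.167 ] [ 0.5118 -0.2783  0.167 ]
bush [0.5145 0.2666 0.1153] [0.5134 0.2669 0.115 ] [0.5151 0.2663 0.115 ]
post [0.4516 0.2667 0.1271] [0.4492 0.2665 0.125 ] [0.4526 0.2691 0.125 ]
wash_top [0.7904 0.1222 0.1618] [0.7918 0.1268 0.17  ] [0.7847 0.1101 0.17  ]
stain_top [ 0.774  -0.1011  0.125 ] [ 0.7754 -0.0971  0.13  ] [ 0.7708 -0.1057  0.13  ]
carton [ 0.7396 -0.2515  0.046 ] [ 0.7391 -0.2522  0.045 ] [ 0.7404 -0.2511  0.045 ]
dish [0.4572 0.0113 0.0138] [0.4578 0.0127 0.016 ] [0.4574 0.0088 0.016 ]
```

>>> drive_tool --commands "85 0 0 0 -10.5; 85 0 0 0 -10.5; 85 0 0 0 -10.5; 85 0 0 0 -10.5; 85 0 0 0 -10.5; 85 0 0 0 -10.5; 85 0 0 0 -10.5; 85 0 0 0 -10.5"

```text
time: 1.15
tool_pos: [0.1827, -0.5974, 0.2308]
tool_rot: [-0.0, 0.634, 0.774, 0.0]
contact_force: [0.3, 0.2, -0.6]
gripper_width: 0.995
```

>>> drive_tool --commands "85 0.7 0.8 0 0; 85 0.8 0.9 0 0; 85 0.8 0.9 0 0; 85 0.8 0.9 0 0; 85 0.8 0.9 0 0; 85 0.8 0.9 0 0; 85 0.8 0.9 0 0; 85 0.8 0.9 0 0"

```text
time: 2.15
tool_pos: [0.3563, -0.3703, 0.231]
tool_rot: [-0.0, 0.636, 0.772, 0.0]
contact_force: [0.1, 0.8, 0.4]
gripper_width: 0.99
```

```bash
cat >> h.py <<'E'
def rel(P,g=False):
    s=manip.state(); M=rot(s['tool_rot']); print('t',s['time'],'tcp',s['tool_pos'].round(4),'x',M[:,0].round(3),'z',M[:,2].round(4),'F',s['contact_force'].round(1),'w',round(s['gripper_width'],3))
    print('rows',(M.T@(np.array(P)-s['tool_pos'])/.03).round(2))
E
python3 -c "
from h import *
rel([.493,-.19,.23])"
```

```text
t 2.15 tcp [ 0.3563 -0.3703  0.231 ] x [-0.191  0.982  0.   ] z [-2.e-04  3.e-04 -1.e+00] F [0.1 0.8 0.4] w 0.99
rows [5.03 5.62 0.03]
```

>>> drive_tool --commands "85 0.8 0.9 0 0; 85 0.8 0.9 0 0; 85 0.8 0.9 0 0; 85 0.8 0.9 0 0; 85 0.8 0.9 0 0; 85 0.7 0.8 0 0; 85 0.33 0.33 0 0; 85 0 0 0 0"

```text
time: 3.15
tool_pos: [0.4927, -0.1908, 0.231]
tool_rot: [-0.0, 0.636, 0.772, -0.0]
contact_force: [0.3, -0.3, -0.1]
gripper_width: 0.998
```

```bash
python3 -c "
from h import *
rel([.493,-.19,.148]); c,im=shot('wrist','w1'); print(proj(c,[[.493,-.19,.185],[.493,-.19,.125]]))"
```

```text
t 3.15 tcp [ 0.4927 -0.1908  0.231 ] x [-0.192  0.981  0.   ] z [-7.e-04 -1.e-04 -1.e+00] F [ 0.3 -0.3 -0.1] w 0.998
rows [0.02 0.02 2.77]
[[315.05730791 276.03796104]
 [315.44370148 236.64469472]]
```

View pics/w1.png

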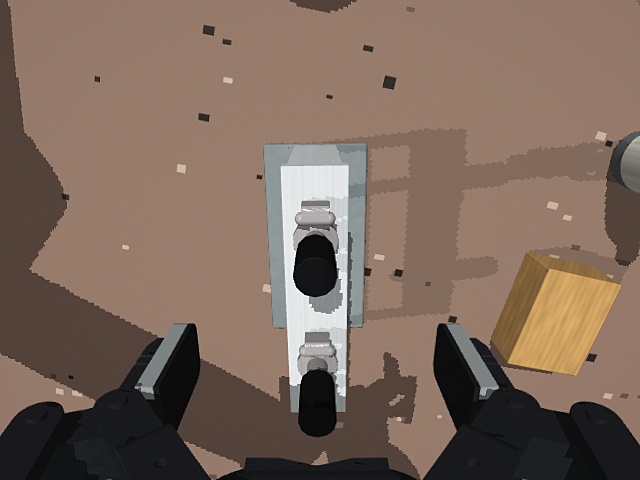

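>>> drive_tool --commands "85 0.02 0.02 0.7 0; 85 0 0 0.7 0; 85 0 0 0.7 0; 85 0 0 0.5 0; 85 0 0 0.2 0; 0 0 0 0 0; 0 0 0 0 0; 0 0 0 0 0"

```text
time: 4.2
tool_pos: [0.4938, -0.1907, 0.1483]
tool_rot: [0.001, 0.636, 0.772, 0.0]
contact_force: [0.0, 0.5, -0.4]
gripper_width: 0.364
```

>>> drive_tool --commands "0 0 0 0 0; 0 0 0 0 0; 0 0 0 0 0; 0 0 0 0 0; 0 0 0 0 0; 0 0 0 0 0; 0 0 0 0 0; 0 0 0 0 0"

```text
time: 5.2
tool_pos: [0.4936, -0.1907, 0.1482]
tool_rot: [0.001, 0.636, 0.772, -0.0]
contact_force: [-2.8, 0.7, 6.1]
gripper_width: 0.241
```

>>> drive_tool --commands "0 0 0 -0.1 0; 0 0 0 -0.1 0; 0 0 0 -0.1 0; 0 0 0 -0.1 0; 0 0 0 -0.1 0; 0 0 0 -0.1 0; 0 0 0 -0.2 0; 0 0 0 -0.2 0"

```text
time: 6.2
tool_pos: [0.4937, -0.1906, 0.1787]
tool_rot: [0.001, 0.636, 0.772, 0.0]
contact_force: [-0.7, -0.3, -1.6]
gripper_width: 0.242
```

```bash
python3 - <<'E'
from h import *
rel([.493,-.19,.148])
c,a=shot('scene','s2'); d,b=shot('side','d2')
f=lambda im,x,y:cv2.resize(im[y:y+150,x:x+200],(400,300),interpolation=cv2.INTER_CUBIC)[:,:,::-1]
cv2.imwrite('pics/m2.png',np.hstack([f(a,200,60),f(b,220,240)]))
E
```

```text
t 6.2 tcp [ 0.4937 -0.1906  0.1787] x [-0.191  0.982 -0.001] z [ 1.5e-03 -6.0e-04 -1.0e+00] F [-0.7 -0.3 -1.6] w 0.242
rows [ 0.02 -0.02  1.02]
```

View pics/m2.png

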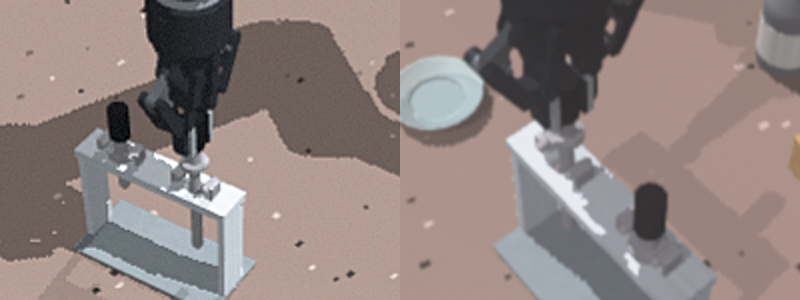

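>>> drive_tool --commands "0 0 0 -0.4 0; 0 0 0 -0.6 0; 0 0 0 -0.7 0; 0 0 0 -0.7 0; 0 0 0 -0.7 0; 0 0 0 -0.7 0; 0 0 0 -0.4 0; 0 0 0 0 0"

```text
time: 7.3
tool_pos: [0.4937, -0.1907, 0.3046]
tool_rot: [0.001, 0.636, 0.772, 0.0]
contact_force: [0.1, 0.2, -1.9]
gripper_width: 0.24
```

```bash
python3 - <<'E'
from h import *
rel([.5145,.2666,.3047])
E
```

```text
t 7.3 tcp [ 0.4937 -0.1907  0.3046] x [-0.191  0.982 -0.001] z [ 0.0017 -0.001  -1.    ] F [ 0.1  0.2 -1.9] w 0.24
rows [14.83  3.59 -0.02]
```

>>> drive_tool --commands "0 0.5 0.1 0 0; 0 0.8 0.2 0 0; 0 0.9 0.22 0 0; 0 0.9 0.22 0 0; 0 0.9 0.22 0 0; 0 0.9 0.22 0 0; 0 0.9 0.22 0 0; 0 0.9 0.22 0 0"

```text
time: 8.3
tool_pos: [0.5017, 0.0181, 0.3018]
tool_rot: [-0.001, 0.636, 0.772, -0.001]
contact_force: [0.5, 0.3, -1.9]
gripper_width: 0.241
```

>>> drive_tool --commands "0 0.9 0.22 0 0; 0 0.9 0.22 0 0; 0 0.9 0.22 0 0; 0 0.9 0.22 0 0; 0 0.9 0.22 0 0; 0 0.9 0.22 0 0; 0 0.9 0.22 0 0; 0 0.8 0.2 0 0"

```text
time: 9.3
tool_pos: [0.5119, 0.2369, 0.3017]
tool_rot: [-0.001, 0.636, 0.772, -0.001]
contact_force: [-0.1, 0.5, -1.0]
gripper_width: 0.241
```

>>> drive_tool --commands "0 0.8 0.2 0 0; 0 0.5 0.13 0 0; 0 0.13 0.12 0 0; 0 0 0 0 0; 0 0 0 0 0; 0 0 0 0 0; 0 0 0 0 0; 0 0 0 0 0"

```text
time: 10.3
tool_pos: [0.5183, 0.2797, 0.3034]
tool_rot: [0.0, 0.636, 0.772, 0.0]
contact_force: [0.4, -0.2, -1.1]
gripper_width: 0.237
```

```bash
python3 - <<'E'
from h import *
rel([.5145,.2666,.3047])
c,a=shot('scene','s3'); d,b=shot('side','d3')
for k in (c,d): print(proj(k,[[.5145,.2666,.166],[.5145,.2666,.115]]))
f=lambda im,x,y:cv2.resize(im[y:y+150,x:x+100],(400,600),interpolation=cv2.INTER_CUBIC)[:,:,::-1]
cv2.imwrite('pics/m3.png',np.hstack([f(a,440,190),f(b,165,65)]))
E
```

```text
t 10.3 tcp [0.5183 0.2797 0.3034] x [-0.191  0.982  0.   ] z [ 1.e-04  0.e+00 -1.e+00] F [ 0.4 -0.2 -1.1] w 0.237
rows [-0.41 -0.21 -0.04]
[[491.28233474 280.01661793]
 [484.29545958 297.79156897]]
[[208.71789835 143.96267409]
 [212.65715326 164.5050051 ]]
```

View pics/m3.png

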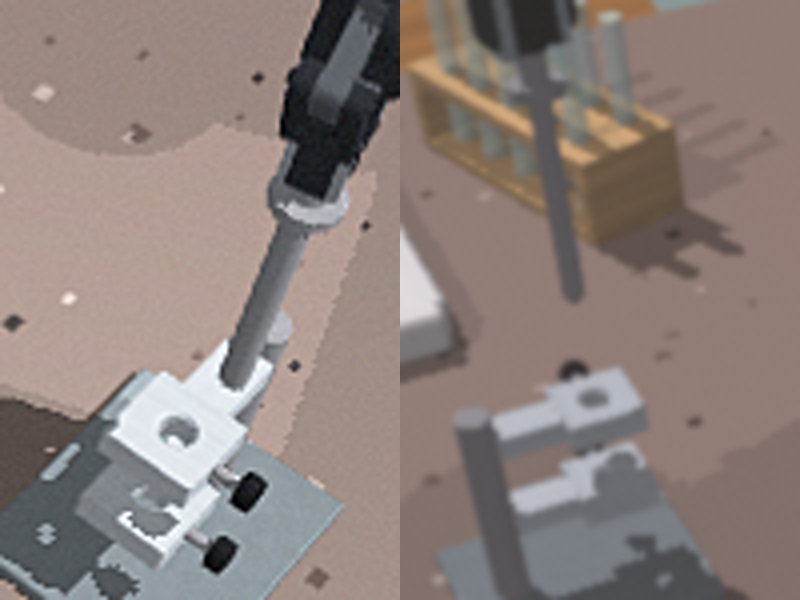

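```bash
python3 - <<'E'
from h import *
a=cam('scene');b=cam('side')
S=lambda x,y:(440+x/4-.4,190+y/4-.4); D=lambda x,y:(165+(x-400)/4-.4,65+y/4-.4)
t=tri([ray(a,S(233,382)),ray(b,D(572,300))])
bu=tri([ray(a,S(180,432)),ray(b,D(594,399))])
pl=lambda c,p,q:np.cross(ray(c,p)[1],ray(c,q)[1])
ax=np.cross(pl(a,S(295,235),S(236,375)),pl(b,D(543,105),D(571,290))); ax/=ax[2]
print('tip',t,'bush',bu,'axis',ax)
s=manip.state();M=rot(s['tool_rot']);print((t-s['tool_pos']).round(4),(M.T@(bu-t)/.03).round(2))
E
```

```text
tip [0.51712198 0.27997274 0.16818554] bush [0.51492303 0.2666117  0.11554835] axis [0.03852293 0.01486203 1.        ]
[-1.100e-03  1.000e-04 -1.352e-01] [-0.42 -0.16  1.75]
```

>>> drive_tool --commands "0 -0.21 -0.08 0 0; 0 -0.21 -0.08 0.1 0; 0 0 0 0.3 0; 0 0 0 0.4 0; 0 0 0 0.35 0; 0 0 0 0.2 0; 0 0 0 0 0; 0 0 0 0 0"

```text
time: 11.4
tool_pos: [0.5162, 0.2668, 0.2633]
tool_rot: [0.0, 0.636, 0.772, 0.0]
contact_force: [-0.2, 0.2, -0.8]
gripper_width: 0.241
```

```bash
python3 - <<'E'
from h import *
rel([.5149,.2666,.3047])
c,a=shot('scene','s4'); d,b=shot('side','d4')
f=lambda im,x,y:cv2.resize(im[y:y+75,x:x+50],(400,600),interpolation=cv2.INTER_CUBIC)[:,:,::-1]
cv2.imwrite('pics/m4.png',np.hstack([f(a,465,240),f(b,188,110)]))
E
```

```text
t 11.4 tcp [0.5162 0.2668 0.2633] x [-0.191  0.982  0.   ] z [ 8.e-04  3.e-04 -1.e+00] F [-0.2  0.2 -0.8] w 0.241
rows [ 0.   -0.04 -1.38]
```

View pics/m4.png

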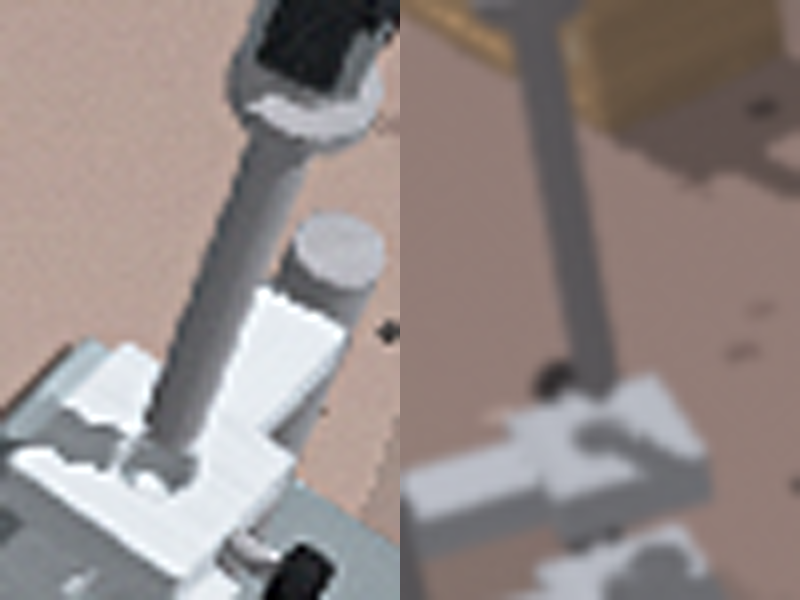

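```bash
python3 - <<'E'
from h import *
a=cam('scene');b=cam('side')
S=lambda x,y:(465+x/8-.45,240+y/8-.45); D=lambda x,y:(188+(x-400)/8-.45,110+y/8-.45)
t=tri([ray(a,S(173,438)),ray(b,D(598,396))])
pl=lambda c,p,q:np.cross(ray(c,p)[1],ray(c,q)[1])
ax=np.cross(pl(a,S(275,150),S(180,420)),pl(b,D(538,30),D(596,370))); ax/=ax[2]
P=np.array([.5149,.2666,.115])
print(t,ax)
for c,off,k in ((a,(465,240),0),(b,(188,110),400)): 
  print((proj(c,[P])-off+.45)*8+[k,0])
s=manip.state();M=rot(s['tool_rot']);print(t-s['tool_pos'],M.T@(P-t)/.03)
E
```

```text
[0.51597787 0.26765504 0.12787186] [ 0.01132291 -0.01898136  1.        ]
[[156.85874225 467.10789333]]
[[602.29225834 439.20772747]]
[-0.00023153  0.00088818 -0.13562646] [-0.02773642 -0.04245783  0.4290103 ]
```

>>> drive_tool --commands "0 -0.02 -0.03 0 0; 0 0 0 0.1 0; 0 0 0 0.1 0; 0 0 0 0.1 0; 0 0 0 0.1 0; 0 0 0 0.1 0; 0 0 0 0.1 0; 0 0 0 0.1 0"

```text
time: 12.5
tool_pos: [0.5151, 0.2659, 0.2416]
tool_rot: [-0.0, 0.636, 0.772, -0.0]
contact_force: [0.1, 0.1, -1.0]
gripper_width: 0.242
```

>>> drive_tool --commands "0 0 0 0.1 0; 0 0 0 0.1 0; 0 0 0 0.1 0; 0 0 0 0 0; 0 0 0 0 0; 0 0 0 0 0; 0 0 0 0 0; 0 0 0 0 0"

```text
time: 13.5
tool_pos: [0.5152, 0.2659, 0.2329]
tool_rot: [0.0, 0.636, 0.772, 0.0]
contact_force: [-0.8, 1.0, -2.4]
gripper_width: 0.243
```

>>> drive_tool --commands "0 0 0 0.1 0; 0 0 0 0.15 0; 0 0 0 0.15 0; 0 0 0 0.15 0; 0 0 0 0.15 0; 0 0 0 0.1 0; 0 0 0 0 0; 0 0 0 0 0"

```text
time: 14.5
tool_pos: [0.5153, 0.2659, 0.2091]
tool_rot: [0.0, 0.636, 0.772, 0.0]
contact_force: [0.7, -0.3, -1.1]
gripper_width: 0.243
```

>>> drive_tool --commands "0 0 0 0.1 0; 0 0 0 0.1 0; 0 0 0 0.1 0; 0 0 0 0.1 0; 0 0 0 0.1 0; 0 0 0 0.1 0; 0 0 0 0 0; 0 0 0 0 0"

```text
time: 15.5
tool_pos: [0.5152, 0.2659, 0.1909]
tool_rot: [0.0, 0.636, 0.772, 0.0]
contact_force: [0.8, -0.0, -0.9]
gripper_width: 0.243
```

>>> drive_tool --commands "0 0 0 0.15 0; 0 0 0 0.15 0; 0 0 0 0.15 0; 0 0 0 0.15 0; 0 0 0 0.15 0; 0 0 0 0.1 0; 0 0 0 0.05 0; 0 0 0 0 0"

```text
time: 16.5
tool_pos: [0.5151, 0.2659, 0.1638]
tool_rot: [-0.0, 0.636, 0.772, -0.0]
contact_force: [0.3, 0.2, -1.1]
gripper_width: 0.239
```

>>> drive_tool --commands "0 0 0 0 0; 0 0 0 0 0; 0 0 0 0 0; 0 0 0 0 0; 0 0 0 0 0; 0 0 0 0 0; 0 0 0 0 0; 0 0 0 0 0"

```text
time: 17.5
tool_pos: [0.5151, 0.2659, 0.1638]
tool_rot: [-0.0, 0.636, 0.772, -0.0]
contact_force: [0.3, 0.4, -0.9]
gripper_width: 0.242
```

```bash
python3 - <<'E'
from h import *
rel([.5149,.2666,.164]); print(manip.state()['ft_torque'])
c,a=shot('scene','s5'); d,b=shot('side','d5')
f=lambda im,x,y:cv2.resize(im[y:y+120,x:x+80],(400,600),interpolation=cv2.INTER_CUBIC)[:,:,::-1]
cv2.imwrite('pics/m5.png',np.hstack([f(a,445,235),f(b,170,120)]))
E
```

```text
t 17.5 tcp [0.5151 0.2659 0.1638] x [-0.191  0.982  0.   ] z [-0.  0. -1.] F [ 0.3  0.4 -0.9] w 0.242
rows [ 0.03 -0.   -0.01]
[ 0.01494825  0.03539203 -0.00981678]
```

View pics/m5.png

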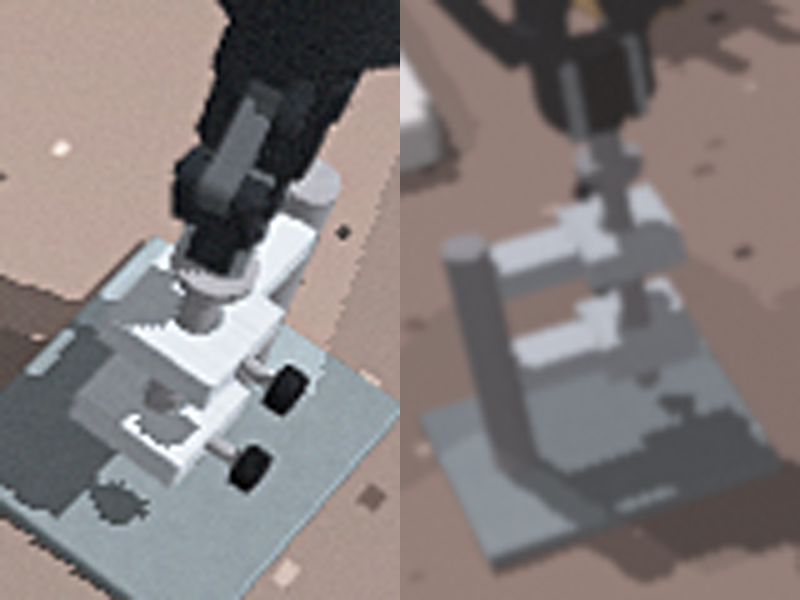

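View pics/s5.png

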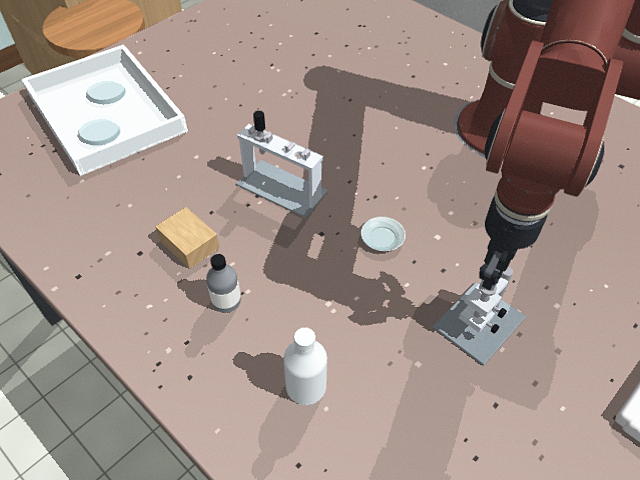

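```bash
python3 - <<'E'
from h import *
b=cam('side')
for z in (.01,.02,.027,.035,.05): print(z,(proj(b,[.5149,.2666,z])-[170,120]+.4)*5+[400,0])
rel([.5149,.2666,.164]); print(manip.job_done())
E
```

```text
0.01 [[652.74681564 414.91613387]]
0.02 [[649.47137223 397.85455606]]
0.027 [[647.15405133 385.78164448]]
0.035 [[644.48058606 371.8510736 ]]
0.05 [[639.39433033 345.34171728]]
t 17.6 tcp [0.5152 0.2659 0.1638] x [-0.191  0.982  0.   ] z [ 0.  0. -1.] F [-0.1 -0.3 -2.5] w 0.244
rows [ 0.03 -0.   -0.01]
the job is handed in; nothing more can be done
None
```

The long rod is out of its clip and threaded through both bushings. The gripper still holds it upright and still, and I handed the job in at 17.6 s of the 48 s allowed.

- **Tip position:** the last side picture shows the tip below the lower bushing, at about z = 0.027 m. That is roughly 23 mm below the bushing and 19 mm above the base plate.
- **Forces:** contact force readings stayed at or below about 2.5 N all the way through the threading.
- **Surroundings:** the last scene picture shows the shorter rod still in its clip, and the bottles, carton and dish where they were at the start.
- **Disagreements:** my two readings of the rod's tilt from the pictures differed by up to about 2°. I put this down to pixel error, because the tip stayed within about 1 mm of the tool axis and the rod went in without resistance. I also moved about 12 mm too far on the way to the stand, and corrected it before lowering the rod.

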